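# Hold a panel in the corner of the marking-out jig

### The job

Draw the blue panel straight up out of its slot in the grey holder by its top edge, and stand it upright on the steel bed of the marking-out jig, flat against the front of the yellow fence with its whole width on the fence. Finish while still holding it there: keep one steady diagonal push on it, so that it is pressed firmly, with some 10 N or more each way, against fence and bed together. Leave the other two panels in their slots and the loose things on the bench where they are.

Things in the scene. Friction and masses are not known exactly. Their poses are not given: they have to be found in the camera images.
- blue_panel: the blue metal panel, 8 mm thick (its x) by 100 mm wide (its y) by 100 mm high (its z), about 0.2 kg (0.15 to 0.28), loose, square and alike on both faces; origin at the centre of its bottom edge, z up to the top edge at z = 100 mm. It stands in one of the holder's three slots
- blue_foot (a point): centre of the bottom edge of the blue panel (same point as its origin)
- plain_panel: bare aluminium panel of the same size, loose in another slot of the holder; same axes. Leave it
- black_panel: black panel of the same size, loose in another slot of the holder; same axes. Leave it
- rack: grey slotted holder, fixed, 160 mm (x) by 128 mm (y); origin at the centre of its underside. The panels stand on its floor, 10 mm up. Combs at y = +-52 mm, 55 mm high over the bench, hold them by the side edges; slots at x = -50, 0, +50 mm, 11 mm wide, open at the top; panels stand across x with their upper 55 mm free and 42 mm between two of them
- jig: marking-out jig, fixed; origin on the bench below the middle of the fence's front face, x points through the fence (away from the robot's side), y along the fence, z up
- jig_corner (a point): middle of the corner line where the bed's top meets the fence's front face, 12 mm over the bench; axes as the jig's. A panel that is home has its foot's centre at x = -4 mm, z = 0 here
- jig_bed: steel bed of the jig, 12 mm thick, from 110 mm before the fence's face to 50 mm behind it, 150 mm wide; same frame as the jig; rigid. Panel and bed, and panel and fence, rub: pressed hard on the one, the panel resists sliding towards the other, so a sideways force alone does not prove that it has reached the fence
- jig_fence: yellow upright fence of the jig, 150 mm long (y), 14 mm thick, top 45 mm over the bed (57 mm over the bench); front face at x = 0 of the jig, two gussets behind it; same frame as the jig; rigid
- pliers: blue-handled pliers lying on the bench, 190 mm; bystander
- screwdriver: red screwdriver lying on the bench, 191 mm; bystander
- marker: yellow and black marker pen lying on the bench, 158 mm; bystander
- solenoid: brass valve with a black coil, 39x66x60 mm, on the bench; bystander
- vial: small brown bottle, 68 mm high, on the bench; bystander

How it is judged:
On the way:
1. the blue panel is drawn upward out of its slot, clear of the holder, upright in the fingers (z of blue_foot in the frame of rack above 0.058 m and angle between blue_panel's own z axis and vertical below 0.3 rad and contact force between the fingers and blue_panel above 1 N), for 0.1 s.
At the end, for the whole second after the job is handed in: Through the last second the fingers hold the blue panel upright on the bed (foot within 3 mm, tilt under 3.4 deg), flat on the fence (within 3.5 mm, 3.4 deg), middle within 28 mm of the fence's middle, still, pressed with over 4 N on the fence and over 5 N on the bed at once (x of blue_foot in the frame of jig_corner between -0.0075 and 0 m and y of blue_foot in the frame of jig_corner between -0.028 and 0.028 m and z of blue_foot in the frame of jig_corner between -0.003 and 0.003 m and angle between the x axis of blue_panel and the x axis of jig, either way round below 0.06 rad and angle between blue_panel's own z axis and vertical below 0.06 rad and contact force between blue_panel and jig_fence above 4 N and contact force between blue_panel and jig_bed above 5 N and contact force between the fingers and blue_panel above 3 N and linear speed of blue_panel below 0.01 m/s); the arm keeps its last pose, push and grip.
It fails at once if another panel is disturbed (moved more than 30 mm) (distance of any of plain_panel, black_panel from where it was at the start of the episode above 0.03 m).
It fails at once if a loose thing on the bench is disturbed (moved more than 30 mm) (distance of any of pliers, screwdriver, marker, solenoid, vial from where it was at the start of the episode above 0.03 m).
It also fails if it takes over 43 s, if anything falls off the work surface, if the arm or the gripper's body presses on something with over 40 N, if the wrist force passes 120 N, or if a joint passes its speed limit or range.

### The arm

A 6-joint arm with a two-finger parallel gripper is mounted at the origin on a cart in front of the work surface, level with it; the furniture and walls round the work are solid. World frame = base frame: x ahead of the robot, y to its left, z up, the work surface at z = 0. Lengths are in m, angles in rad, forces in N, time in s.
With the tool pointing down it reaches from about 0.35 to 0.925 m from the base axis. Payload 6.4 kg.
Tool frame: the origin (TCP) lies at the very end of the fingers, on their centre line; the grasp point (between the pads) lies 19 mm behind it; z points along the fingers, y is the line along which they close (so a half turn about z gives the same grasp; the last joint's range is limited). The gripper opens to 94 mm and grips with 3 to 60 N. Pads are 16 mm wide; open, the fingers measure 119 mm over their backs; the gripper's body (75 mm by 177 mm) begins 78 mm behind the grasp point.
Start: joints at [-1.427, 0.245, 1.558, -0, 1.339, -0.174], TCP at [0.203, -0.617, 0.205] pointing down, gripper open.
Joint ranges: [-3.13, 3.13], [-1.02, 2.26], [0.13, 2.54], [-0.95, 4.09], [0.21, 2.88], [-2.74, 2.74]. Speed limits (rad/s): [2.57, 2.57, 3.14, 3.14, 3.14, 3.14].

### API

Orientations are given as a unit quaternion [x, y, z, w].
In Python, from station import manip gives the robot as it stands.
- The arm moves only by the tool step_hand, called as name(argument=value, ...) on one line, values as JSON. Schema: {"type":"object","properties":{"rows":{"type":"array","items":{"type":"number"},"minItems":7,"maxItems":70},"squeeze":{"type":"number"},"only":{"type":"string"},"quiet":{"type":"boolean"},"lines":{"type":"string"}},"required":["rows"],"additionalProperties":false}. rows is one flat list of numbers that holds 1 to 10 rows one after another, with no inner brackets; each row has 7 numbers: dx, dy, dz in m, then a rotation vector rx, ry, rz in rad, then the opening from 0.0 (shut) to 1.0 (fully open); each row shifts and turns the commanded pose from where the row before left it, along the tool's axes as they then stand; what a row does not reach is not made up. A row lasts 1/12 s, in which the tool goes at most 0.0417 m and 0.125 rad, less where a joint would pass 70% of its speed; a pose out of reach is approached as far as the arm can. The fingers move at their own pace and stop on an object; squeeze is the grip in N (left out, the last holds). Time passes only in rows, so rows that do not move let the fingers close. The tool returns the time, the measured TCP pose, the force, the opening and the grip force at its end. only (a regular expression) keeps the lines of the reply that match it, lines (a string "A,B") keeps lines A to B, and quiet returns only ok. Input that does not fit is refused with a message, and nothing moves.
- manip.read_state(): the state, without advancing time (a new reading comes with each control period).
- manip.camera(name): name is "scene" or "side" or "wrist"; returns the picture (420x560x3 uint8, red, green, blue); there is no depth.
- manip.calibration(name): a dict with "fx", "fy", "cx", "cy" (pixels), "D" ([k1, k2, p1, p2, k3] as OpenCV has them; the pictures are not rectified), "rvec" (rotation vector, rad) and "tvec" (3), from world to camera coordinates, as OpenCV has them. Camera axes: x right, y down, z forward; pixel columns grow to the right and rows downward; lengths in m; the calibration is good to about 2 mm. A picture is of the moment at which its call begins: read the wrist's pose just before it. calibration takes no time and is no camera call; for the wrist camera it gives the pose at the moment of the call.
- manip.hand_in(): hands the job in; it is judged then, once.
The state is a dict: "time_s": time; "joint_pos": joint angles; "qd": joint speeds; "joint_torque": joint torques, N m; "position": TCP position; "ee_rot": TCP orientation; "contact_force": force on the tool from outside, world axes, zero at the start; "wrist_torque": the same for the moment, N m; "width": opening from 0.0 (shut) to 1.0 (fully open); "finger_force": force on a finger pad.
Only numpy, scipy, OpenCV 4.12 (cv2) and the standard library are available. Lean on these libraries where they do the work, as an engineer would, in place of code of your own. Each camera call takes 0.05 s, during which the arm holds its last target. There are 200 camera calls.

## Working session

There is one attempt and no reset: what is moved stays moved. The work goes in short steps, Python scripts to look and compute and a tool call to move; the robot and the scene stay as the last step left them, time stands still between calls to the robot, and variables do not carry over. Pictures are saved under pics/ and viewed, at most 10 in all, crops included, and the job is handed in when it is done.

```bash
ls; mkdir -p pics; python3 - <<'E'
from station import manip
import cv2,numpy as np
s=manip.read_state(); print({k:np.round(v,3) for k,v in s.items()})
ims=[manip.camera(n) for n in("scene","side")]
for n,i in zip(("scene","side"),ims): cv2.imwrite(f"pics/{n}0.png",i[:,:,::-1])
for n in("scene","side"): print(n,manip.calibration(n))
E
```

```text
pics
station.py
{'time_s': np.float64(0.0), 'joint_pos': array([-1.427,  0.246,  1.559, -0.   ,  1.339, -0.174]), 'qd': array([-0.001, -0.001,  0.001,  0.001,  0.   , -0.   ]), 'joint_torque': array([ 0.0000e+00, -4.1584e+01, -3.1460e+01,  6.8000e-02,  3.3000e-02,
       -0.0000e+00]), 'position': array([ 0.203, -0.617,  0.204]), 'ee_rot': array([ 0.987,  0.158,  0.   , -0.001]), 'contact_force': array([0.377, 0.401, 0.778]), 'wrist_torque': array([ 0.033, -0.045, -0.009]), 'finger_force': np.float64(0.0), 'width': np.float64(1.002)}
scene {'fx': 435.5597909101882, 'fy': 435.5597909101882, 'cx': 282.8536339317001, 'cy': 204.74982133467458, 'D': array([0.01187208, 0.        , 0.        , 0.        , 0.        ]), 'rvec': array([ 0.79897554, -2.46464055,  1.21701364]), 'tvec': array([0.2621797 , 0.25857207, 0.94675892])}
side {'fx': 486.27128413793565, 'fy': 486.27128413793565, 'cx': 284.4991765912378, 'cy': 215.11963992384764, 'D': array([0.04606121, 0.        , 0.        , 0.        , 0.        ]), 'rvec': array([ 1.54013034, -2.08309108,  0.82628251]), 'tvec': array([-0.05610929,  0.38106525,  1.04373013])}
```

View pics/scene0.png

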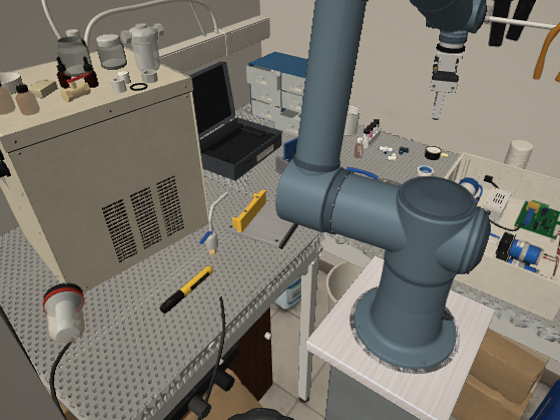

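View pics/side0.png

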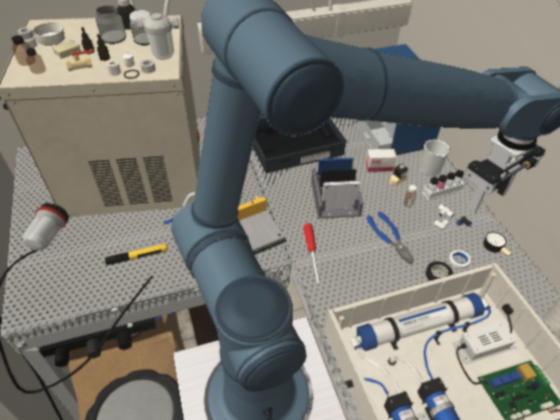

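The scene view shows the jig (yellow fence at about (250,210)), with the holder hidden by the arm. The side view shows the holder at about (338,190) with the blue panel in its far slot at (335,165), and the fence at (252,208) partly hidden. I'll enlarge both.

```bash
python3 - <<'E'
import cv2,numpy as np
a=cv2.imread("pics/side0.png")[140:270,220:420]; b=cv2.imread("pics/scene0.png")[170:260,210:340]
A=cv2.resize(a,(800,520),interpolation=cv2.INTER_CUBIC);cv2.imwrite("pics/c1.png",A)
cv2.imwrite("pics/c2.png",cv2.resize(b,(780,540),interpolation=cv2.INTER_CUBIC))
E
```

```text
(no output)
```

View pics/c1.png

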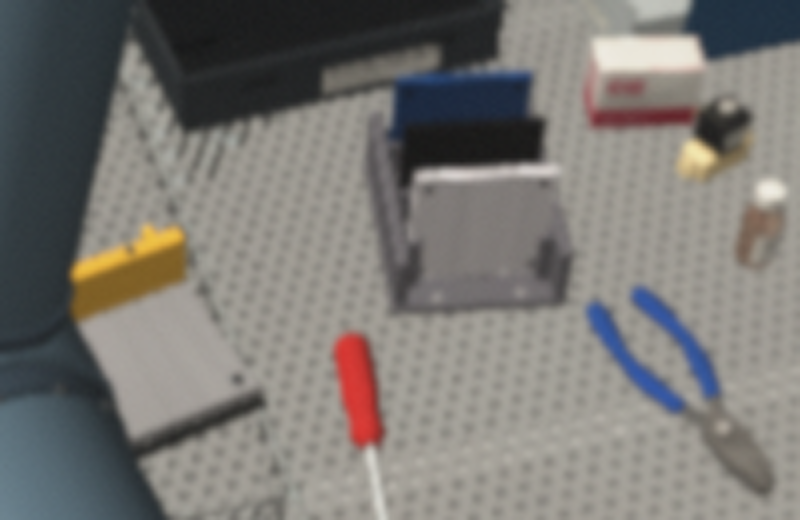

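View pics/c2.png

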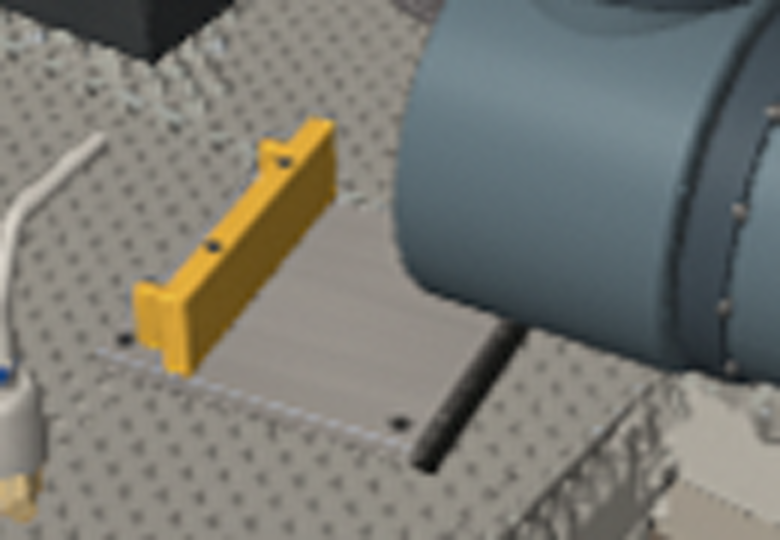

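The blue panel is in the far slot: its top edge runs from crop (395,80) to (530,72), with black and then aluminium nearer. In the scene crop the fence's front top edge runs from (190,298) to (335,128), and its foot from (190,375) to (335,200). I'll cast rays through these points.

```bash
cat > h.py <<'E'
import cv2,numpy as np
from station import manip
def ray(c,p):
    K=np.array([[c['fx'],0,c['cx']],[0,c['fy'],c['cy']],[0,0,1]])
    n=cv2.undistortPoints(np.array([[p]],float),K,c['D'])[0,0]
    R=cv2.Rodrigues(c['rvec'])[0]
    return -R.T@c['tvec'], R.T@np.array([*n,1])
def onz(c,p,z):
    o,d=ray(c,p); return o+d*(z-o[2])/d[2]
def proj(c,P):
    K=np.array([[c['fx'],0,c['cx']],[0,c['fy'],c['cy']],[0,0,1]])
    return cv2.projectPoints(np.array(P,float).reshape(-1,1,3),c['rvec'],c['tvec'],K,c['D'])[0][:,0]
E
python3 - <<'E'
from h import *
sc,si=manip.calibration("scene"),manip.calibration("side")
A=lambda x,y:((x+.5)/4+219.5,(y+.5)/4+139.5)
B=lambda x,y:((x+.5)/6+209.5,(y+.5)/6+169.5)
for n,c,p,z in [("blueTL",si,A(395,82),.11),("blueTR",si,A(531,74),.11),("blackTL",si,A(403,124),.11),("blackTR",si,A(545,120),.11),
 ("plainTL",si,A(413,180),.11),("plainTR",si,A(560,175),.11),("rackFL",si,A(393,310),0),("rackFR",si,A(563,301),0),
 ("fTopL",sc,B(188,298),.057),("fTopR",sc,B(336,132),.057),("fBotL",sc,B(190,375),.012),("fBotR",sc,B(336,205),.012),("bedFL",sc,B(412,455),.012),
 ("side fTopR",si,A(187,240),.057),("side fBotR",si,A(188,285),.012),("side bedFR",si,A(262,395),.012),("side bedFL",si,A(137,440),.012)]:
    print(n,np.round(onz(c,p,z),4))
E
```

```text
blueTL [ 0.5587 -0.3336  0.11  ]
blueTR [ 0.5391 -0.4305  0.11  ]
blackTL [ 0.5152 -0.3236  0.11  ]
blackTR [ 0.4907 -0.4208  0.11  ]
plainTL [ 0.46   -0.3106  0.11  ]
plainTR [ 0.4361 -0.4087  0.11  ]
rackFL [ 0.4436 -0.2978  0.    ]
rackFR [ 0.4169 -0.4181  0.    ]
fTopL [ 0.472  -0.0162  0.057 ]
fTopR [ 0.496  -0.1526  0.057 ]
fBotL [ 0.4739 -0.0155  0.012 ]
fBotR [ 0.4981 -0.1533  0.012 ]
bedFL [ 0.3618 -0.0313  0.012 ]
side fTopR [ 0.499  -0.1611  0.057 ]
side fBotR [ 0.4982 -0.161   0.012 ]
side bedFR [ 0.3854 -0.181   0.012 ]
side bedFL [ 0.3721 -0.0898  0.012 ]
```

The sizes agree: blue edge 99 mm, slot spacing about 51 mm, fence about 147 mm. That puts the blue panel at about (0.549,-0.382) with rack yaw about -0.22, and the fence middle at about (0.486,-0.088) with jig yaw about +0.174. Now I'll move above the panel.

step_hand(rows=[0.038, -0.011, -0.004, 0, 0, 0, 1, 0.038, -0.011, -0.004, 0, 0, 0, 1, 0.038, -0.011, -0.004, 0, 0, 0, 0.5, 0.038, -0.011, -0.004, 0, 0, 0, 0.45, 0.038, -0.011, -0.004, 0, 0, 0, 0.45, 0.038, -0.011, -0.004, 0, 0, 0, 0.45, 0.038, -0.011, -0.004, 0, 0, 0, 0.45, 0.038, -0.011, -0.004, 0, 0, 0, 0.45, 0.038, -0.011, -0.004, 0, 0, 0, 0.45, 0.038, -0.011, -0.004, 0, 0, 0, 0.45])

```text
time_s: 0.93
position: [0.531, -0.3926, 0.2452]
ee_rot: [0.987, 0.158, -0.0, -0.0]
contact_force: [0.6, -1.0, 0.2]
width: 0.476
finger_force: 0.0
```

step_hand(rows=[0, 0, 0, 0, 0, -0.115, 0.45, 0, 0, 0, 0, 0, -0.115, 0.45, 0, 0, 0, 0, 0, -0.115, 0.45, 0, 0, 0, 0, 0, -0.115, 0.45, 0, 0, 0, 0, 0, -0.115, 0.45, 0, 0, 0, 0, 0, -0.115, 0.45, 0, 0, 0, 0, 0, -0.115, 0.45, 0, 0, 0, 0, 0, -0.115, 0.45, 0, 0, 0, 0, 0, -0.115, 0.45, 0, 0, 0, 0, 0, 0, 0.45])

```text
time_s: 1.77
position: [0.5295, -0.394, 0.2448]
ee_rot: [0.779, 0.627, -0.0, -0.001]
contact_force: [-0.6, 0.8, -0.5]
width: 0.45
finger_force: 0.0
```

```bash
python3 - <<'E'
from h import *
from scipy.spatial.transform import Rotation as R
s=manip.read_state(); c=manip.calibration("wrist"); w=manip.camera("wrist"); i=manip.camera("scene"); j=manip.camera("side")
print(s['position'],R.from_quat(s['ee_rot']).as_matrix().round(4),s['joint_pos'].round(2) if hasattr(s['joint_pos'],'round') else s['joint_pos'])
cv2.imwrite("pics/w1.png",w[:,:,::-1]);cv2.imwrite("pics/s1.png",i[:,:,::-1]);cv2.imwrite("pics/d1.png",j[:,:,::-1])
np.save("w1.npy",{**c},allow_pickle=True)
E
```

```text
[ 0.52949439 -0.39400883  0.24480107] [[ 2.145e-01  9.767e-01 -8.000e-04]
 [ 9.767e-01 -2.145e-01  8.000e-04]
 [ 6.000e-04 -9.000e-04 -1.000e+00]] [-0.81  0.24  1.49  0.    1.41 -0.59]
```

View pics/w1.png

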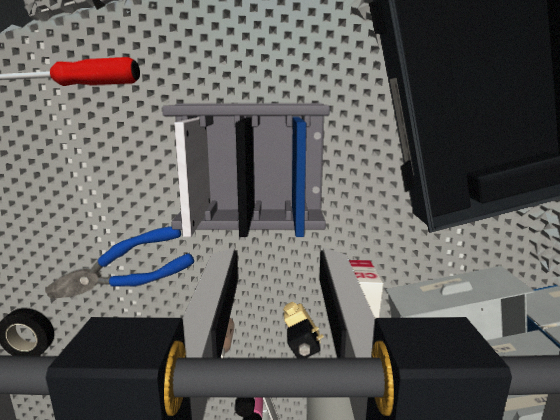

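View pics/s1.png

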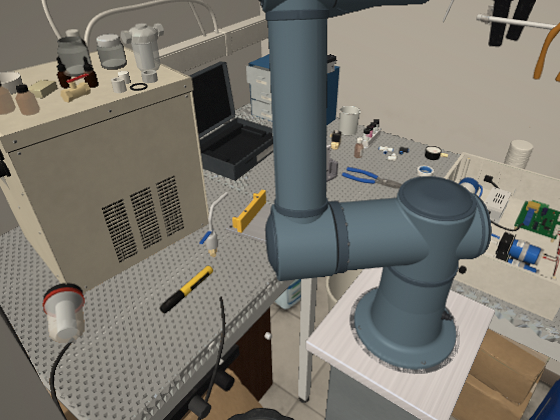

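The wrist view shows the blue panel at columns 293–305, rows 118–236, with black at 243 and plain at 183. I'll measure its top edge.

```bash
python3 - <<'E'
from h import *
c=np.load("w1.npy",allow_pickle=True).item()
im=cv2.imread("pics/w1.png"); hsv=cv2.cvtColor(im,cv2.COLOR_BGR2HSV)
m=cv2.inRange(hsv,(100,100,30),(130,255,255)); m[:,:270]=0;m[:,320:]=0;m[:100]=0;m[245:]=0
ys,xs=np.nonzero(m); print(ys.min(),ys.max())
for y in range(ys.min(),ys.max()+1,12):
    r=xs[ys==y]; print(y,r.min(),r.max(),im[y,r.min()-1:r.max()+2].tolist() if y in(ys.min()+48,) else '')
Y=np.arange(ys.min()+8,ys.max()-8); rm=np.array([xs[ys==y].max()+.5 for y in Y]); 
k=np.polyfit(Y,rm,1); 
t,b=ys.min()-.5,ys.max()+.5
P=[onz(c,(np.polyval(k,v),v),.11) for v in (t,b)]
d=P[0]-P[1]; L=np.linalg.norm(d); u=d/L; n=np.array([u[1],-u[0],0]); n*=np.sign(n[0])
mid=(P[0]+P[1])/2; print(P,L,"yaw",np.arctan2(n[1],n[0]),"far-edge mid",mid,"centre",mid-.004*n)
E
```

```text
117 236
117 293 298 
129 293 305 
141 293 305 
153 293 305 
165 292 304 [[100, 94, 96], [51, 38, 27], [37, 19, 10], [36, 17, 4], [43, 25, 14], [76, 40, 19], [117, 62, 25], [126, 69, 30], [120, 61, 21], [126, 67, 30], [121, 63, 23], [123, 65, 23], [121, 63, 25], [119, 66, 32], [101, 76, 64]]
177 292 304 
189 292 304 
201 292 304 
213 293 304 
225 294 303 
[array([ 0.5668026 , -0.33185601,  0.11      ]), array([ 0.54483044, -0.43275991,  0.11      ])] 0.10326845567822245 yaw -0.2144063633344886 far-edge mid [ 0.55581652 -0.38230796  0.11      ] centre [ 0.55190811 -0.38145689  0.11      ]
```

The centre is (0.552,-0.3815), the edge length 103 mm against 100, and the yaw already matches the tool. Offset in tool axes: x +0.017, y +0.019, z +0.183. I'll move over it, descend and grip.

step_hand(rows=[0.017, 0.019, 0, 0, 0, 0, 0.45, 0, 0, 0.03, 0, 0, 0, 0.45, 0, 0, 0.03, 0, 0, 0, 0.45, 0, 0, 0.03, 0, 0, 0, 0.45, 0, 0, 0.03, 0, 0, 0, 0.45, 0, 0, 0.03, 0, 0, 0, 0.45, 0, 0, 0.02, 0, 0, 0, 0.45, 0, 0, 0.013, 0, 0, 0, 0.45, 0, 0, 0, 0, 0, 0, 0.45, 0, 0, 0, 0, 0, 0, 0.45], squeeze=50)

```text
time_s: 2.75
position: [0.552, -0.3818, 0.0626]
ee_rot: [0.78, 0.626, 0.0, -0.0]
contact_force: [-0.3, 0.4, 0.2]
width: 0.452
finger_force: 0.0
```

```bash
python3 - <<'E'
from h import *
print(manip.read_state()['position'])
w=manip.camera("wrist");cv2.imwrite("pics/w2.png",w[:,:,::-1])
E
```

```text
[ 0.55203258 -0.38182753  0.06258769]
```

View pics/w2.png

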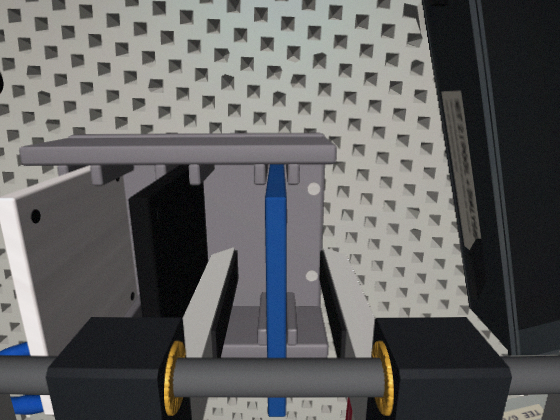

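The blue panel's top edge (columns 267–287) lies midway between the fingers (tips near columns 235 and 323), and black is clear at 135–205. I'll close and lift.

step_hand(rows=[0, 0, 0, 0, 0, 0, 0.2, 0, 0, 0, 0, 0, 0, 0.1, 0, 0, 0, 0, 0, 0, 0, 0, 0, 0, 0, 0, 0, 0, 0, 0, 0, 0, 0, 0, 0, 0, 0, 0, 0, 0, 0, 0], squeeze=50)

```text
time_s: 3.3
position: [0.5521, -0.3818, 0.0627]
ee_rot: [0.78, 0.626, 0.0, 0.0]
contact_force: [-0.1, -1.0, 3.1]
width: 0.083
finger_force: 50.0
```

step_hand(rows=[0, 0, -0.01, 0, 0, 0, 0, 0, 0, -0.015, 0, 0, 0, 0, 0, 0, -0.02, 0, 0, 0, 0, 0, 0, -0.02, 0, 0, 0, 0, 0, 0, -0.02, 0, 0, 0, 0, 0, 0, -0.02, 0, 0, 0, 0, 0, 0, -0.015, 0, 0, 0, 0, 0, 0, 0, 0, 0, 0, 0, 0, 0, 0, 0, 0, 0, 0, 0, 0, 0, 0, 0, 0, 0], squeeze=50)

```text
time_s: 4.13
position: [0.5514, -0.3812, 0.1813]
ee_rot: [0.78, 0.626, -0.0, -0.001]
contact_force: [-0.2, 0.4, -2.2]
width: 0.081
finger_force: 50.0
```

```bash
python3 - <<'E'
from h import *
from scipy.spatial.transform import Rotation as R
s=manip.read_state();print(s['position'],R.from_quat(s['ee_rot']).as_matrix().round(4),s['contact_force'],s['finger_force'])
c=manip.calibration("wrist");w=manip.camera("wrist");cv2.imwrite("pics/w3.png",w[:,:,::-1])
i=manip.camera("scene");cv2.imwrite("pics/s3.png",i[:,:,::-1])
j=manip.camera("side");cv2.imwrite("pics/d3.png",j[:,:,::-1])
cv2.imwrite("pics/m3.png",np.hstack([w[100:,180:380],j[80:400:,150:350],i[80:400,150:400]])[:,:,::-1] if 0 else np.hstack([w[60:380,180:380],j[80:400,200:450],i[80:400,150:450]])[:,:,::-1])
E
```

```text
[ 0.55138394 -0.38122085  0.18125724] [[ 0.2164  0.9763 -0.0014]
 [ 0.9763 -0.2164  0.0014]
 [ 0.0011 -0.0017 -1.    ]] [-0.21699155  0.44415766 -2.22526089] 49.99932825565338
```

View pics/m3.png

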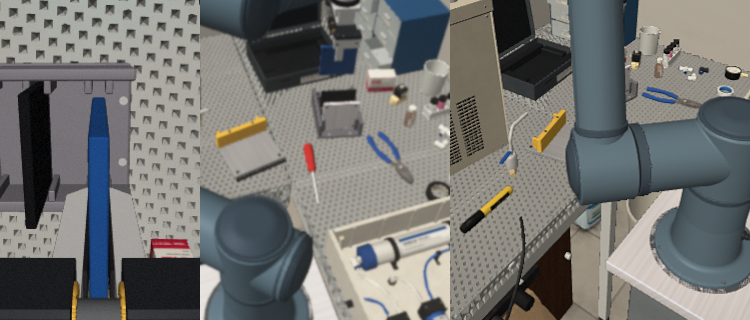

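The panel is held straight at 50 N with 2.2 N weight, and the side view now shows the whole jig (fence at about (215–268,198–225)). I'll refine the fence line from the lower boundary of the yellow mask in both views.

```bash
python3 - <<'E'
from h import *
for n,f,(x0,x1,y0,y1) in (("side","d3",(205,285,185,240)),("scene","s3",(225,275,180,240))):
    c=manip.calibration(n); im=cv2.imread(f"pics/{f}.png"); hsv=cv2.cvtColor(im,cv2.COLOR_BGR2HSV)
    m=cv2.inRange(hsv,(15,120,60),(35,255,255)); M=np.zeros_like(m);M[y0:y1,x0:x1]=m[y0:y1,x0:x1]
    ys,xs=np.nonzero(M); X=np.arange(xs.min(),xs.max()+1); bot=np.array([ys[xs==x].max()+.5 for x in X])
    print(n,xs.min(),xs.max(),bot.tolist())
    # robust line through bottom
    ok=slice(6,-3); vx=cv2.fitLine(np.c_[X[ok],bot[ok]].astype(np.float32),cv2.DIST_HUBER,0,.01,.01).ravel()
    ln=lambda x:(x,vx[3]+(x-vx[2])*vx[1]/vx[0])
    P=[onz(c,ln(x),.012) for x in (xs.min()-.5,xs.max()+.5)]; d=P[0]-P[1]
    print(np.round(P,4),np.linalg.norm(d),"yaw",np.arctan2(-d[0],d[1]))
    k=np.round(onz(c,ln((xs.min()+xs.max())/2),.012),4);print("mid",k)
    # where model fence corners project
    th=.174;e=np.array([np.cos(th),np.sin(th),0]);y=np.array([-np.sin(th),np.cos(th),0]);C=np.array([.486,-.0885,0])
    print(proj(c,[C+.075*s*y+[0,0,z] for z in(.012,.057) for s in(1,-1)]).round(1).tolist())
E
```

```text
side 216 265 [221.5, 226.5, 226.5, 226.5, 226.5, 226.5, 225.5, 225.5, 225.5, 224.5, 224.5, 223.5, 223.5, 223.5, 222.5, 222.5, 221.5, 221.5, 221.5, 220.5, 220.5, 220.5, 219.5, 219.5, 218.5, 218.5, 218.5, 217.5, 217.5, 216.5, 216.5, 216.5, 215.5, 215.5, 215.5, 214.5, 214.5, 213.5, 213.5, 213.5, 212.5, 212.5, 211.5, 211.5, 211.5, 210.5, 210.5, 209.5, 209.5, 208.5]
[[ 0.4749 -0.0079  0.012 ]
 [ 0.506  -0.1599  0.012 ]] 0.155141609662629 yaw 0.20152089800210804
mid [ 0.4901 -0.0824  0.012 ]
[[218.0, 228.3], [267.0, 210.6], [216.6, 217.3], [266.8, 199.5]]
scene 232 265 [221.5, 226.5, 227.5, 227.5, 227.5, 230.5, 231.5, 231.5, 232.5, 232.5, 231.5, 229.5, 228.5, 227.5, 226.5, 224.5, 223.5, 222.5, 221.5, 219.5, 218.5, 217.5, 216.5, 215.5, 213.5, 212.5, 211.5, 210.5, 208.5, 207.5, 206.5, 205.5, 203.5, 202.5]
[[ 0.4646  0.0346  0.012 ]
 [ 0.5029 -0.1589  0.012 ]] 0.19726679292553334 yaw 0.1951368748412444
mid [ 0.4826 -0.0565  0.012 ]
[[241.3, 232.4], [267.3, 202.1], [240.2, 219.4], [266.8, 189.6]]
```

Both views give yaw about 0.195 and a fence foot middle of about (0.489,-0.087). I'll carry the panel to about 20 mm before the fence, high up, then turn by -0.41 about the tool z.

step_hand(rows=[0.033, -0.005, -0.01, 0, 0, 0, 0, 0.033, -0.015, -0.005, 0, 0, 0, 0, 0.033, -0.021, 0, 0, 0, 0, 0, 0.033, -0.021, 0, 0, 0, 0, 0, 0.033, -0.021, 0, 0, 0, 0, 0, 0.033, -0.021, 0, 0, 0, 0, 0, 0.033, -0.021, 0, 0, 0, 0, 0, 0.033, -0.021, 0, 0, 0, 0, 0, 0, 0, 0, 0, 0, 0, 0, 0, 0, 0, 0, 0, 0, 0])

```text
time_s: 5.12
position: [0.4657, -0.0908, 0.1968]
ee_rot: [0.779, 0.627, -0.0, -0.0]
contact_force: [0.5, 0.2, -1.7]
width: 0.082
finger_force: 50.0
```

step_hand(rows=[0, 0, 0, 0, 0, -0.103, 0, 0, 0, 0, 0, 0, -0.103, 0, 0, 0, 0, 0, 0, -0.103, 0, 0, 0, 0, 0, 0, -0.103, 0, 0, 0, 0, 0, 0, 0, 0, 0, 0, 0, 0, 0, 0, 0, 0, 0, 0, 0, 0, 0, 0])

```text
time_s: 5.7
position: [0.4666, -0.093, 0.1972]
ee_rot: [0.636, 0.771, -0.0, -0.0]
contact_force: [-0.6, -1.1, -1.2]
width: 0.083
finger_force: 50.0
```

```bash
python3 - <<'E'
from h import *
from scipy.spatial.transform import Rotation as R
s=manip.read_state();print(s['position'],R.from_quat(s['ee_rot']).as_matrix().round(4),s['contact_force'])
np.save("w4.npy",manip.calibration("wrist"),allow_pickle=True);w=manip.camera("wrist");cv2.imwrite("pics/w4.png",w[:,:,::-1])
E
```

```text
[ 0.46659678 -0.09299     0.19723919] [[-1.899e-01  9.818e-01 -4.000e-04]
 [ 9.818e-01  1.899e-01  1.000e-04]
 [ 2.000e-04 -4.000e-04 -1.000e+00]] [-0.64700228 -1.10940181 -1.18314389]
```

View pics/w4.png

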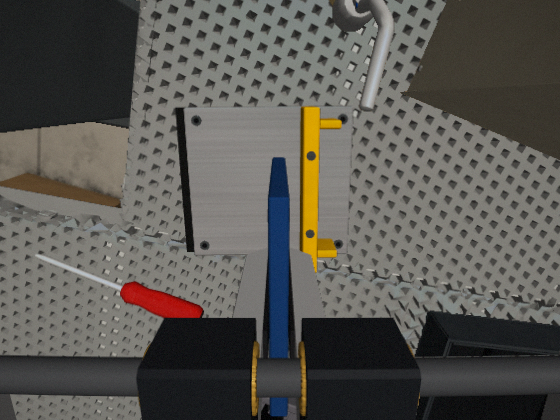

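The panel hangs just before and parallel to the fence, with the fence front at column ~301–303, rows 107–270, and nothing in the way. I'll measure the fence line here.

```bash
python3 - <<'E'
from h import *
c=np.load("w4.npy",allow_pickle=True).item()
im=cv2.imread("pics/w4.png"); hsv=cv2.cvtColor(im,cv2.COLOR_BGR2HSV)
print(hsv[170,296:325].tolist())
m=cv2.inRange(hsv,(15,120,50),(35,255,255)); m[:,:290]=0;m[:,350:]=0;m[:95]=0;m[285:]=0
br=cv2.inRange(hsv,(15,120,190),(35,255,255))&m
ys,xs=np.nonzero(m); yb,xb=np.nonzero(br); print(ys.min(),ys.max())
Y=np.arange(112,245)
for nm,X,YY,z in(("foot",xs,ys,.012),("top",xb,yb,.057)):
    e=np.array([X[YY==y].min()-.5 for y in Y]); k=np.polyfit(Y,e,1); print(nm,k,np.abs(np.polyval(k,Y)-e).max())
    P=[onz(c,(np.polyval(k,v),v),z) for v in(115,240)]; d=P[0]-P[1]; u=d/np.linalg.norm(d)
    n=np.array([u[1],-u[0],0]); tcp=np.array([.4666,-.0930,0]); q=P[0]-tcp
    print("yaw",np.arctan2(n[1],n[0]),"dist TCP->face",q@n*1)
    if nm=="top":
        E=[onz(c,(np.polyval(k,v),v),z) for v in(ys.min()-.5,ys.max()+.5)];print(E,np.linalg.norm(E[0]-E[1]),"y off of TCP from mid",(tcp-(E[0]+E[1])/2)@u)
E
```

```text
[[0, 6, 137], [30, 11, 135], [23, 8, 133], [18, 24, 126], [22, 163, 80], [21, 251, 67], [20, 249, 85], [21, 253, 144], [22, 255, 189], [23, 255, 217], [23, 255, 216], [23, 255, 215], [22, 255, 218], [23, 255, 214], [22, 255, 217], [23, 255, 216], [23, 255, 218], [23, 255, 216], [22, 255, 217], [22, 255, 218], [22, 255, 215], [22, 255, 209], [20, 206, 186], [23, 35, 118], [18, 9, 137], [15, 15, 136], [9, 13, 134], [20, 12, 133], [20, 11, 134]]
106 272
foot [-7.36066761e-03  3.01050800e+02] 0.645438222421717
yaw 0.19958810213600256 dist TCP->face 0.021869013026598504
top [-1.09466339e-02  3.05869553e+02] 0.6071454076167129
yaw 0.19911499769220295 dist TCP->face 0.02291974521001327
[array([ 0.4739101, -0.0133231,  0.057    ]), array([ 0.50348098, -0.15975755,  0.057     ])] 0.1493903762733198 y off of TCP from mid -0.001961506933657745
```

Fence length 149 mm (150 given), yaw 0.1995, panel face 18.5 mm from the fence, y offset −2 mm. I'll descend to about 4 mm above the bed and close most of the gap.

step_hand(rows=[0, 0, 0.02, 0, 0, -0.008, 0, 0, 0, 0.025, 0, 0, 0, 0, 0, 0, 0.025, 0, 0, 0, 0, 0, 0, 0.025, 0, 0, 0, 0, 0, 0, 0.02, 0, 0, 0, 0, 0, 0, 0.013, 0, 0, 0, 0, 0, 0.005, 0, 0, 0, 0, 0, 0, 0.005, 0, 0, 0, 0, 0, 0, 0.004, 0, 0, 0, 0, 0, 0, 0, 0, 0, 0, 0, 0])

```text
time_s: 6.58
position: [0.4824, -0.0901, 0.0712]
ee_rot: [0.632, 0.775, 0.001, 0.002]
contact_force: [-0.4, 0.6, -1.4]
width: 0.081
finger_force: 50.0
```

step_hand(rows=[0, 0.001, 0, 0, 0, 0, 0, 0, 0.001, 0, 0, 0, 0, 0, 0, 0.001, 0, 0, 0, 0, 0, 0, 0, 0, 0, 0, 0, 0, 0, 0, 0, 0, 0, 0, 0])

```text
time_s: 7.0
position: [0.483, -0.0891, 0.0695]
ee_rot: [0.632, 0.775, -0.0, -0.0]
contact_force: [-1.3, -2.1, -1.1]
width: 0.086
finger_force: 50.0
```

step_hand(rows=[0, 0.001, 0, 0, 0, 0, 0, 0, 0, 0, 0, 0, 0, 0, 0, 0, 0, 0, 0, 0, 0])

```text
time_s: 7.25
position: [0.483, -0.089, 0.0693]
ee_rot: [0.632, 0.775, -0.001, -0.001]
contact_force: [-5.6, -1.5, 2.4]
width: 0.086
finger_force: 50.0
```

step_hand(rows=[0, 0.001, 0, 0, 0, 0, 0, 0, 0, 0, 0, 0, 0, 0, 0, 0, 0, 0, 0, 0, 0])

```text
time_s: 7.5
position: [0.4831, -0.089, 0.0692]
ee_rot: [0.632, 0.775, -0.002, -0.002]
contact_force: [-9.1, -2.4, 3.7]
width: 0.08
finger_force: 50.0
```

step_hand(rows=[0, 0.001, 0, 0, 0, 0, 0, 0, 0, 0, 0, 0, 0, 0, 0, 0, 0, 0, 0, 0, 0])

```text
time_s: 7.75
position: [0.4831, -0.0889, 0.0691]
ee_rot: [0.632, 0.775, -0.003, -0.003]
contact_force: [-12.0, -3.7, 5.7]
width: 0.085
finger_force: 50.0
```

Fence contact found at TCP x ≈ 0.483, about 3.5 N/mm. I'll ease off a little and go down to the bed.

step_hand(rows=[0, -0.002, 0, 0, 0, 0, 0, 0, 0, 0.001, 0, 0, 0, 0, 0, 0, 0.001, 0, 0, 0, 0, 0, 0, 0.001, 0, 0, 0, 0, 0, 0, 0, 0, 0, 0, 0, 0, 0, 0, 0, 0, 0, 0])

```text
time_s: 8.25
position: [0.4829, -0.0888, 0.066]
ee_rot: [0.632, 0.775, -0.001, -0.001]
contact_force: [-4.9, -1.7, 1.3]
width: 0.083
finger_force: 50.0
```

step_hand(rows=[0, 0, 0.001, 0, 0, 0, 0, 0, 0, 0.001, 0, 0, 0, 0, 0, 0, 0, 0, 0, 0, 0, 0, 0, 0, 0, 0, 0, 0])

```text
time_s: 8.58
position: [0.483, -0.0887, 0.0647]
ee_rot: [0.632, 0.775, -0.001, -0.001]
contact_force: [-8.3, 0.1, 6.1]
width: 0.077
finger_force: 50.0
```

step_hand(rows=[0, 0, 0.001, 0, 0, 0, 0, 0, 0, 0.001, 0, 0, 0, 0, 0, 0, 0, 0, 0, 0, 0, 0, 0, 0, 0, 0, 0, 0])

```text
time_s: 8.92
position: [0.483, -0.0887, 0.0647]
ee_rot: [0.632, 0.775, -0.001, -0.002]
contact_force: [-15.5, 2.0, 21.9]
width: 0.079
finger_force: 50.0
```

Bed contact is where expected (0.0647). I'll raise the fence push so that it exceeds anything bed friction could carry.

step_hand(rows=[0, 0.001, 0, 0, 0, 0, 0, 0, 0.001, 0, 0, 0, 0, 0, 0, 0.001, 0, 0, 0, 0, 0, 0, 0.001, -0.0005, 0, 0, 0, 0, 0, 0, 0, 0, 0, 0, 0, 0, 0, 0, 0, 0, 0, 0, 0, 0, 0, 0, 0, 0, 0, 0, 0, 0, 0, 0, 0, 0])

```text
time_s: 9.58
position: [0.4832, -0.0887, 0.0647]
ee_rot: [0.631, 0.776, -0.005, -0.006]
contact_force: [-29.0, -2.1, 30.3]
width: 0.081
finger_force: 50.0
```

```bash
python3 - <<'E'
from h import *
from scipy.spatial.transform import Rotation as R
s=manip.read_state();print(s['position'],R.from_quat(s['ee_rot']).as_matrix().round(4).tolist(),s['contact_force'],s['wrist_torque'],s['finger_force'])
w=manip.camera("wrist");d=manip.camera("side");i=manip.camera("scene")
D=cv2.resize(d[170:260,200:310],(440,360),interpolation=cv2.INTER_CUBIC); S=cv2.resize(i[150:240,210:300],(360,360),interpolation=cv2.INTER_CUBIC)
W=w[30:270,180:400]
o=np.zeros((600,800,3),np.uint8);o[:360,:440]=D;o[:360,440:]=S;o[360:,:220]=W
cv2.imwrite("pics/m5.png",o[:,:,::-1])
E
```

```text
[ 0.4832421  -0.0886539   0.06471364] [[-0.2031, 0.979, -0.0153], [0.9792, 0.2031, -0.0009], [0.0022, -0.0152, -0.9999]] [-29.01806958  -2.13600037  30.30304196] [-0.88969401  5.55454346 -0.15925953] 50.03180980682373
```

View pics/m5.png

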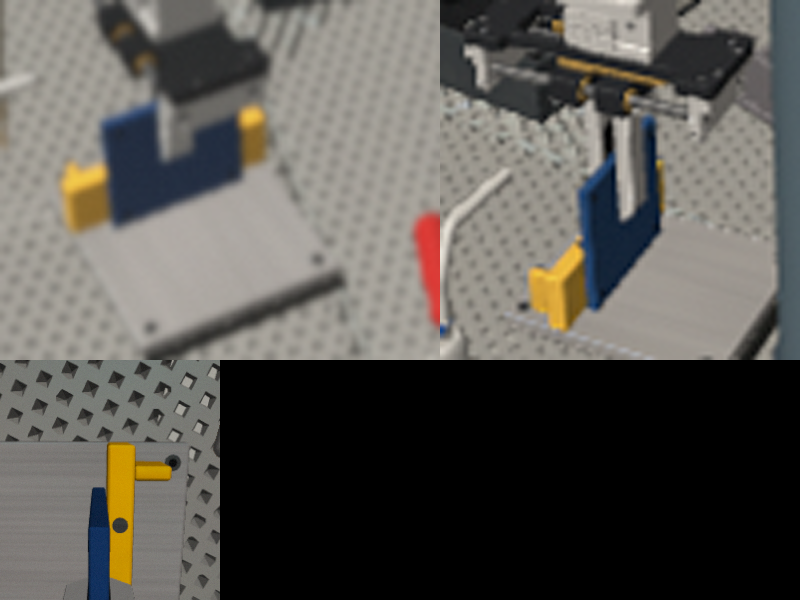

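The panel stands on the bed, flat on the fence and near its middle, with both fingers clear above the fence. Bed force is more than needed, so I'll ease it slightly, let it settle, and check that it is steady.

step_hand(rows=[0, 0, -0.001, 0, 0, 0, 0, 0, 0, 0, 0, 0, 0, 0, 0, 0, 0, 0, 0, 0, 0, 0, 0, 0, 0, 0, 0, 0])

```text
time_s: 10.07
position: [0.4832, -0.0886, 0.0647]
ee_rot: [0.631, 0.776, -0.005, -0.005]
contact_force: [-24.5, -3.2, 22.9]
width: 0.087
finger_force: 50.0
```

step_hand(rows=[0, 0, 0, 0, 0, 0, 0, 0, 0, 0, 0, 0, 0, 0, 0, 0, 0, 0, 0, 0, 0, 0, 0, 0, 0, 0, 0, 0, 0, 0, 0, 0, 0, 0, 0, 0, 0, 0, 0, 0, 0, 0])

```text
time_s: 10.57
position: [0.4832, -0.0886, 0.0647]
ee_rot: [0.631, 0.776, -0.005, -0.005]
contact_force: [-23.4, -3.2, 23.0]
width: 0.084
finger_force: 50.0
```

```bash
python3 -c "
from station import manip
print(manip.hand_in())"
```

```text
the job is handed in; nothing more can be done
None
```

I drew the blue panel out of its slot, stood it on the bed against the fence near its middle, and handed the job in still holding it. The push was steady at about 23 N towards the fence and 23 N down on the bed; bed friction takes part of the sideways force, so I estimate at least 10 N on the fence itself. The hand-in gave no verdict.

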